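# Slide the lid home on the sloping loaf tin

## Task

Draw the loaf-tin lid out of its low garage by the narrow end that sticks out, and lay it flat on the open bench and let go of it. Then take it afresh by its wide tail end and slide it, narrow end first, up the sloping guides of the tin under the wire grid until it wedges fully home, and let go. Leave the jar, the bowl and the scraper where they are.

Things in the scene. Friction and masses are not known exactly. Their poses are not given: they have to be found in the camera images.
- lid_mid (a point): Middle of the loose metal lid (about 0.12 kg), 15 mm above its underside. Plate 6 mm thick, 150 mm long, tapering evenly from 90 mm wide (tail) to 66 mm (narrow end). x points to the narrow end, z out of the top. At the start it lies flat on the bench, tail half in the garage, narrow end sticking out 62 to 72 mm.
- lid_rib_tail (a point): Tail end of the lid's grip rib, half-way up it. The straight rib, 14 mm wide, runs along the lid's top centre line from 92 mm behind the lid's middle (17 mm beyond the plate's tail edge) to 62 mm ahead of it; its top is 30 mm above the lid's underside. Axes as lid_mid.
- garage: Fixed low steel box without floor, 138 mm wide (its x), 112 mm deep (its y), 45 mm high; inside 130 mm wide, 42 mm high. One open side, the mouth. Origin: on the bench at the middle of the mouth; y points into the garage, so the lid comes out towards its -y.
- tin: Fixed metal loaf tin, 155 x 120 x 100 mm, in a bench rack, sloping 25 degrees, mouth end lower and towards the robot. Origin: on the two ledges that carry the lid, on the centre line at the mouth, 115 mm above the bench. x points up the slope along the way, y left across it, z square out of the ledges. Side guides taper like the lid: half-width 45 mm at x = 0, 33 mm at x = 150 mm.
- lips_start (a point): Where the guides' overhanging lips begin, 60 mm up the way, on the ledges' surface; axes as the tin. From here to 153 mm the lips' underside is 10.5 mm above the ledges. Before it the guides are 5 mm high and open above: the lid's narrow end can be laid on the ledges there, then slid in.
- home (a point): Where lid_mid lies when the lid is home: 75 mm up the way, 15 mm above the ledges, axes as the tin. The lid's plate then ends level with the tin's mouth and is wedged between the tapered guides, where friction keeps it (a push of about 10 N is enough); a stop 7 mm beyond ends its travel.
- grid_edge (a point): Middle of the near edge of the fixed wire grid over the tin: 70 mm up the way; axes as the tin. The grid is parallel to the ledges, its underside 54 mm above them, from here to 197 mm up the way, 300 mm wide. Rack posts stand 150 mm either side, from 85 mm beyond the mouth on, up to 270 mm high.
- jar_mid (a point): Bystander: glass jar 64 mm across, 110 mm high; point at its centre.
- bowl_mid (a point): Bystander: steel bowl 130 mm across, 55 mm high; point at its centre.
- scraper_mid (a point): Bystander: dough scraper lying flat, steel blade with a wooden grip, about 85 x 110 mm; point near its middle.
Mind the look-alikes: they are no part of the job. What is shaped like the garage but orange or turquoise is not meant.

How it is judged:
By the outcome, as a careful person would: the job done as asked, in the order asked, and still so for the second after the job is handed in, with the robot touching nothing.
It also fails if it takes over 64 s, if anything falls off the work surface, if the arm or the gripper's body presses on something with over 40 N, if the wrist force passes 120 N, or if a joint passes its speed limit or range.

## Robot

A 6-joint arm with a two-finger parallel gripper is mounted at the origin on the work surface. World frame = base frame: x ahead of the robot, y to its left, z up, the work surface at z = 0. Lengths are in m, angles in degrees, forces in N, time in s.
With the tool pointing down it reaches from about 0.375 to 0.9 m from the base axis. Payload 3.1 kg.
Tool frame: the origin (TCP) lies at the centre of the arm's flange, where the gripper is bolted on; the fingertips stand 182 mm ahead of it and the grasp point (between the pads) lies bot.grip_point_offset ahead of it (bot.grip_point_offset is the distance from the TCP to the grasp point, in m); x points along the fingers, z is the direction in which the jaws open and shut, and the axes are right-handed (so a half turn about x gives the same grasp; the last joint's range is limited). The gripper opens to 87 mm and grips with 3 to 60 N. Pads are 19 mm wide; open, the fingers measure 117 mm over their backs; the gripper's body (75 mm by 190 mm) begins 51 mm behind the grasp point.
Start: joints at [59.731, 30.224, 82.088, -0, 67.689, -10.227], TCP at [0.214, 0.587, 0.405] pointing down, gripper open.
Joint ranges: [-176.69, 176.69], [-43.24, 126.21], [12.49, 139.97], [-82, 262], [0, 151.66], [-163.58, 163.58]. Speed limits (degrees/s): [159.86, 159.86, 180, 180, 180, 180].

## Interface

Orientations are given as a 3x3 rotation matrix whose columns are the frame's x, y, z axes.
In Python, from rig import bot gives the robot as it stands.
- The arm moves only by the tool step_arm, never from a script. Its argument "motion" is a list that holds one entry, the list of rows, each a list of 7 numbers: the turn, a rotation vector about the world's x, y, z in degrees, then the shift along the world's x, y, z in mm, then the finger opening in mm, from 0 to 87. A call has 1 to 12 rows; each row is the pose to reach, as a shift and turn from the pose commanded when the call began; what a row does not reach only later rows make up. A row lasts 1/12 s, in which the tool goes at most 41.7 mm and 7.16 degrees, less where a joint would pass 70% of its speed; a pose out of reach is approached as far as the arm can. A call with a gripper value outside its range is refused whole. The fingers move at their own pace and stop on an object; the grip force is fixed at half the most. Time passes only in rows, so rows that repeat a pose let the fingers close. It gives the time, the measured TCP pose, the force and the opening at its end, in the units of the state.
- bot.read_state(): the state, without advancing time (a new reading comes with each control period).
- bot.capture(name): name is "side" or "top" or "wrist"; returns a dict with "frame" (384x512x3 uint8, red, green, blue), "range_z" (384x512 float32, m along the optical axis (not along the pixel's ray), 0 where there is no reading), "fx", "fy", "cx", "cy" (pixels), "cam_to_world" (4x4, takes a point from camera to world coordinates). Camera axes: x right, y down, z forward; pixel columns grow to the right and rows downward; lengths in m; the calibration is good to about 2 mm. A picture is of the moment at which its call begins.
- bot.hand_in(): hands the job in, once; it reports no verdict.
The state is a dict: "time_s": time; "joint_positions": joint angles; "qvel": joint speeds; "tau": joint torques, N m; "position": TCP position; "tcp_rot": TCP orientation; "force": force on the tool from outside, world axes, zero at the start; "moment": the same for the moment, N m; "opening": opening from 0.0 (shut) to 1.0 (fully open).
Only numpy, scipy, OpenCV 4.12 (cv2) and the standard library are available. Lean on these libraries where they do the work, as an engineer would, in place of code of your own. Each camera call takes 0.05 s, during which the arm holds its last target.

## Working session

There is one attempt and no reset: what is moved stays moved. The work goes in short steps, Python scripts to look and compute and a tool call to move; the robot and the scene stay as the last step left them, time stands still between calls to the robot, and variables do not carry over. Pictures are saved under pics/ and viewed, and the job is handed in when it is done.

Besides the shell and the picture viewer there is one more tool, called as name(argument=value, ...) on one line, values as JSON. step_arm: Moves the arm, as the interface text tells. Its arguments: {"type":"object","properties":{"motion":{"type":"array"}},"required":["motion"]}

```bash
ls; mkdir -p pics; python3 - <<'E'
from rig import bot
import cv2,numpy as np
print(bot.grip_point_offset, bot.read_state())
for n in ["side","top","wrist"]:
    c=bot.capture(n); cv2.imwrite(f"pics/{n}0.png",c["frame"][:,:,::-1]); np.savez(f"{n}0.npz",**c)
    print(n,c["fx"],c["fy"],c["cx"],c["cy"],np.round(c["cam_to_world"],3).tolist())
E
```

```text
pics
0.1635 {'time_s': 0.0, 'joint_positions': array([ 5.97297710e+01,  3.02809989e+01,  8.21601146e+01, -2.47020549e-03,
        6.76895600e+01, -1.02265884e+01]), 'qvel': array([-0.02474537, -0.01183883, -0.02003376,  0.11194544,  0.00226254,
       -0.14714809]), 'tau': array([ 7.00230958e-04, -4.40058947e+01, -1.76587629e+01,  6.34296192e-02,
        5.84631076e-02, -1.51138088e-04]), 'position': array([0.21399276, 0.58683577, 0.40372869]), 'tcp_rot': array([[-1.11519504e-03, -9.39437262e-01,  3.42719107e-01],
       [-1.98983210e-03,  3.42720726e-01,  9.39435226e-01],
       [-9.99997398e-01,  3.65700021e-04, -2.25152288e-03]]), 'force': array([0.01765457, 0.38941482, 0.40494016]), 'moment': array([-0.00494709,  0.04994046,  0.02731543]), 'opening': 1.003945562100471}
side 382.3379391258587 382.3379391258587 251.63304838865892 192.15106724345785 [[0.885, -0.35, 0.308, 0.16], [-0.466, -0.679, 0.567, -0.693], [0.011, -0.645, -0.764, 1.071], [0.0, 0.0, 0.0, 1.0]]
top 372.33783621586673 372.33783621586673 255.64971515122863 192.01457297137947 [[-0.041, -0.973, 0.229, 0.309], [-0.999, 0.04, -0.007, 0.002], [-0.003, -0.229, -0.973, 1.22], [0.0, 0.0, 0.0, 1.0]]
wrist 276.41391581256266 276.41391581256266 254.71142185032636 188.63103348178237 [[0.343, 0.897, 0.279, 0.136], [0.939, -0.327, -0.103, 0.616], [-0.001, 0.297, -0.955, 0.385], [0.0, 0.0, 0.0, 1.0]]
```

View pics/side0.png

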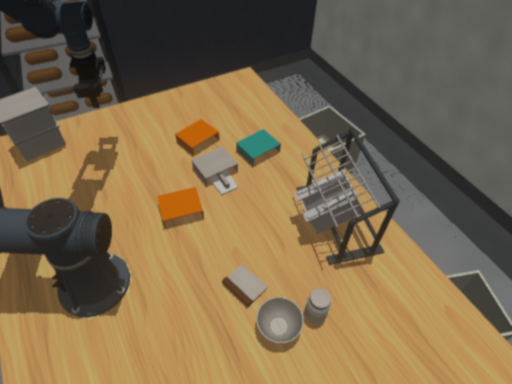

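View pics/top0.png

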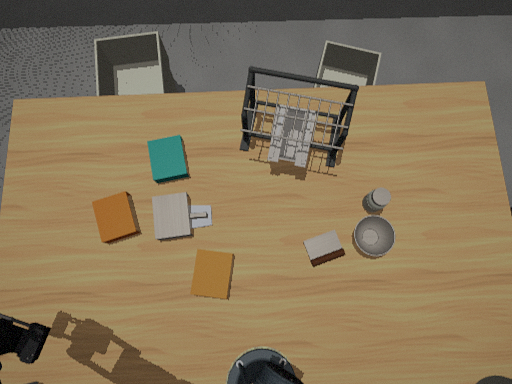

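View pics/wrist0.png

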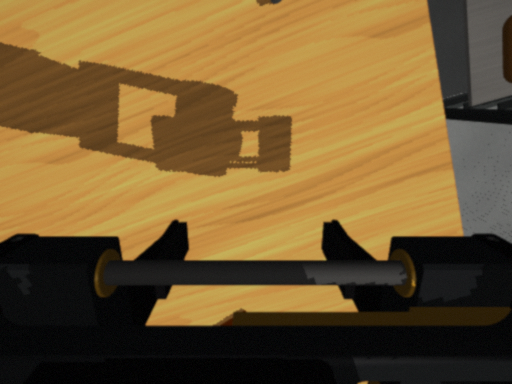

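Candidates for the garage are grey (172,216), orange (115,217), orange (213,273) and turquoise (168,158) in the top view. Only the grey one has a plate with a rib sticking out, at (201,216). I'll confirm this in an enlarged crop.

```bash
cat > h.py <<'E'
import numpy as np,cv2
def load(n): return dict(np.load(n))
def world(c):
    z=c["range_z"]; v,u=np.mgrid[0:384,0:512]
    p=np.stack([(u-c["cx"])/c["fx"]*z,(v-c["cy"])/c["fy"]*z,z],-1)
    T=c["cam_to_world"]; w=p@T[:3,:3].T+T[:3,3]; w[z==0]=np.nan; return w
def proj(c,P):
    T=c["cam_to_world"]; q=(np.asarray(P)-T[:3,3])@T[:3,:3]
    return np.stack([q[...,0]/q[...,2]*c["fx"]+c["cx"],q[...,1]/q[...,2]*c["fy"]+c["cy"]],-1)
def ray(c,uv,h):
    uv=np.atleast_2d(uv).astype(float);T=c["cam_to_world"]
    d=np.c_[(uv[:,0]-c["cx"])/c["fx"],(uv[:,1]-c["cy"])/c["fy"],np.ones(len(uv))]@T[:3,:3].T
    o=T[:3,3]; return o+d*((h-o[2])/d[:,2])[:,None]
E
python3 - <<'E'
from h import *
a=load("top0.npz");s=load("side0.npz")
A=cv2.resize(a["frame"][180:250,140:230],None,fx=6,fy=6,interpolation=cv2.INTER_NEAREST)
B=cv2.resize(s["frame"][130:210,180:270],None,fx=6,fy=6,interpolation=cv2.INTER_NEAREST)
cv2.imwrite("pics/cropA.png",A[:,:,::-1]);cv2.imwrite("pics/cropB.png",B[:,:,::-1])
C=cv2.resize(a["frame"][60:180,230:370],None,fx=5,fy=5,interpolation=cv2.INTER_NEAREST)
D=cv2.resize(s["frame"][120:270,280:410],None,fx=4,fy=4,interpolation=cv2.INTER_NEAREST)
cv2.imwrite("pics/cropC.png",C[:,:,::-1]);cv2.imwrite("pics/cropD.png",D[:,:,::-1])
w=world(a)
for u,v in [(172,216),(200,226),(205,208),(199,214),(240,216),(168,158),(115,217),(323,247),(374,237),(378,195)]: print(u,v,np.round(w[v,u],3))
E
```

```text
172 216 [0.517 0.264 0.046]
200 226 [0.487 0.18  0.007]
205 208 [0.546 0.163 0.009]
199 214 [0.523 0.18  0.032]
240 216 [ 0.517  0.049 -0.003]
168 158 [0.713 0.279 0.045]
115 217 [0.522 0.447 0.043]
323 247 [ 0.402 -0.215  0.015]
374 237 [ 0.428 -0.385  0.007]
378 195 [ 0.545 -0.379  0.11 ]
```

View pics/cropA.png

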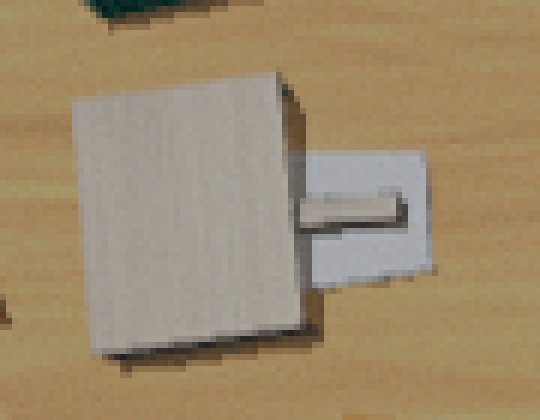

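View pics/cropB.png

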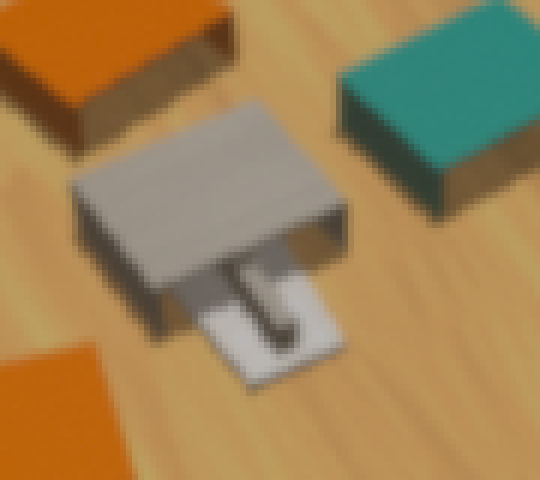

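View pics/cropC.png

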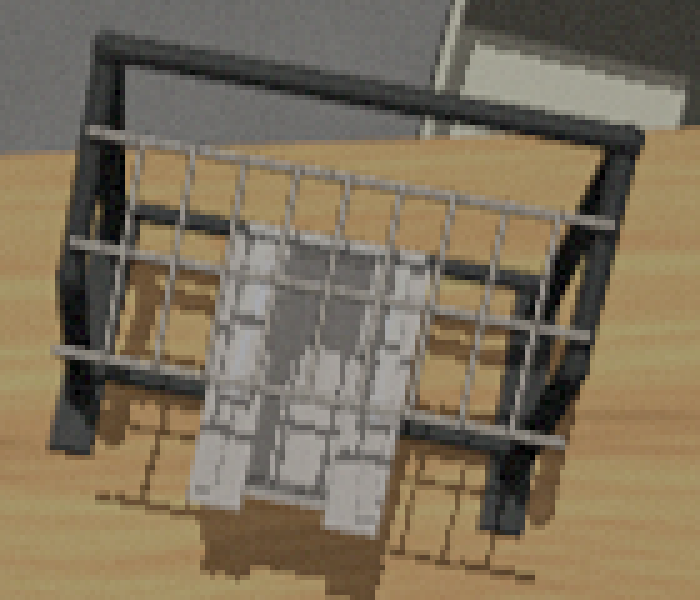

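View pics/cropD.png

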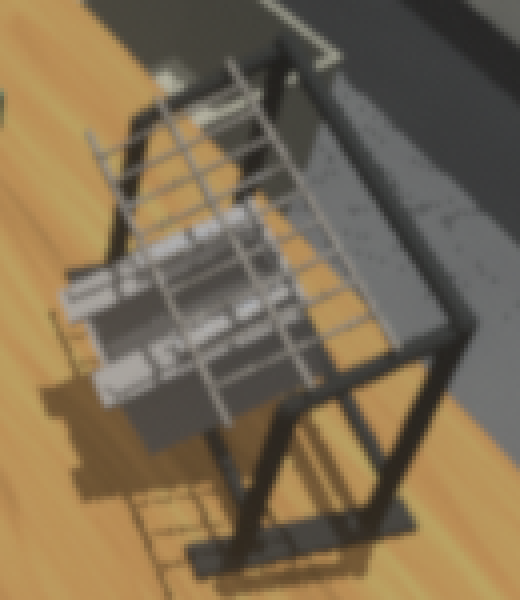

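The crop confirms it: a grey box with its mouth facing image-right (world -y), and the silver plate with its rib sticking out. Next I'll measure the lid and the tin.

```bash
python3 - <<'E'
from h import *
a=load("top0.npz");s=load("side0.npz")
wa=world(a)
# lid plate corners/ rib in top view
def pr(n,c,uv,h): 
    r=ray(c,uv,h); print(n,np.round(r,4).tolist()); return r
f=lambda x,y:(140+x/6-.4,180+y/6-.4)
pr("plate narrow corners",a,[f(427,150),f(432,270)],.006)
pr("rib front edge top",a,[f(398,195),f(400,222)],.03)
pr("rib at mouth",a,[f(300,203),f(302,228)],.03)
g=pr("garage top corners",a,[f(73,100),f(278,73),f(303,328),f(95,355)],.045)
print(np.linalg.norm(np.diff(g,axis=0),axis=1))
# rib mask by depth
m=(wa[...,2]>.022)&(wa[...,2]<.036)&(wa[...,1]<.205)&(wa[...,1]>.12)&(wa[...,0]>.45)&(wa[...,0]<.6)
v,u=np.nonzero(m); P=wa[m]; print("rib",len(P),P.mean(0)); 
gm=(wa[...,2]>.038)&(wa[...,2]<.055)&(wa[...,1]<.36)&(wa[...,1]>.17)&(wa[...,0]>.42)&(wa[...,0]<.62)
v,u=np.nonzero(gm); X=ray(a,np.c_[u,v],.045)[:,:2].astype(np.float32)
print(cv2.minAreaRect(X))
pm=(wa[...,2]>.003)&(wa[...,2]<.015)&(wa[...,1]<.20)&(wa[...,1]>.12)&(wa[...,0]>.45)&(wa[...,0]<.6)
hsv=cv2.cvtColor(a["frame"],cv2.COLOR_RGB2HSV)
q=(hsv[...,1]<60)&(hsv[...,2]>100);q[:, :190]=0;q[:,216:]=0;q[:200]=0;q[232:]=0
for v in range(202,230): print(v,''.join('#' if q[v,u] else '.' for u in range(186,218)), hsv[v,200],np.round(wa[v,200,2],3))
# tin
f=lambda x,y:(230+x/5-.4,60+y/5-.4)
r=pr("rod1 ends",a,[f(52,350),f(563,442)],.196); print(np.linalg.norm(r[1]-r[0]),r.mean(0),np.degrees(np.arctan2(r[0,0]-r[1,0],r[0,1]-r[1,1])))
pr("guide outer corners",a,[f(190,502),f(378,536)],.12)
pr("guide inner near corners",a,[f(240,510),f(325,525)],.12)
fs=lambda x,y:(280+x/4-.4,120+y/4-.4)
r=pr("side rod1 ends",s,[fs(92,132),fs(228,424)],.196);print(np.linalg.norm(r[1]-r[0]),r.mean(0),np.degrees(np.arctan2(r[0,0]-r[1,0],r[0,1]-r[1,1])))
pr("side guide outer corners",s,[fs(63,292),fs(100,402)],.12)
# fit planes
for lo,hi in [(.1,.3)]:
    m=(wa[...,0]>.68)&(wa[...,0]<.95)&(np.abs(wa[...,1]+.07)<.075)&(wa[...,2]>.09)
    print(m.sum())
    np.save("tinpts.npy",wa[m])
E
```

```text
plate narrow corners [[0.5576, 0.1443, 0.006], [0.4906, 0.1424, 0.006]]
rib front edge top [[0.5286, 0.1575, 0.03], [0.5137, 0.1566, 0.03]]
rib at mouth [[0.5264, 0.2104, 0.03], [0.5127, 0.2094, 0.03]]
garage top corners [[0.5851, 0.3302, 0.045], [0.5954, 0.2197, 0.045], [0.4568, 0.2063, 0.045], [0.4471, 0.3155, 0.045]]
[0.1109968  0.13930477 0.10966419]
rib 66 [0.52027725 0.18044113 0.03003481]
((0.5196079611778259, 0.2689990699291229), (0.13907785713672638, 0.1124451607465744), 5.532430648803711)
202 ................................ [ 20 104 162] nan
203 ................................ [ 19 110 163] -0.0
204 ................................ [ 18  95 166] -0.004
205 ....#####################....... [ 14  20 164] 0.001
206 ....#####################....... [110  13 177] 0.004
207 .....####################....... [107  10 172] 0.007
208 ....#####################....... [108   7 172] 0.004
209 .....####################....... [110   9 171] 0.003
210 ....######################...... [114   7 172] 0.008
211 .....#####################...... [107  10 172] 0.005
212 .....###################
[... 803 characters left out ...]
 [120   5 155] 0.007
227 ....#.######.................... [ 18  72 148] 0.001
228 ....#..#........................ [ 20 101 166] -0.002
229 ................................ [ 20 104 162] 0.001
rod1 ends [[0.7402, 0.033, 0.196], [0.6705, -0.2618, 0.196]]
0.3029895019259386 [ 0.70534298 -0.11440094  0.196     ] 13.283100094734612
guide outer corners [[0.6679, -0.0469, 0.12], [0.6411, -0.1617, 0.12]]
guide inner near corners [[0.6614, -0.0776, 0.12], [0.6495, -0.1295, 0.12]]
side rod1 ends [[0.7412, 0.0302, 0.196], [0.6671, -0.2609, 0.196]]
0.3003221605851789 [ 0.7041346  -0.11535051  0.196     ] 14.271291696248156
side guide outer corners [[0.6692, -0.0542, 0.12], [0.6358, -0.1612, 0.12]]
1672
```

Measured lid axis has azimuth about -88.3°, with the rib front at about (0.521, 0.157). The tin's heading is about -14°. I'll move above the rib, turned to match the lid, and look again.

step_arm(motion=[[[0,0,-68,307,-414,-100,87],[0,0,-68,307,-414,-100,87],[0,0,-68,307,-414,-100,87],[0,0,-68,307,-414,-100,87],[0,0,-68,307,-414,-100,87],[0,0,-68,307,-414,-100,87],[0,0,-68,307,-414,-100,87],[0,0,-68,307,-414,-100,87],[0,0,-68,307,-414,-100,87],[0,0,-68,307,-414,-100,87],[0,0,-68,307,-414,-100,87],[0,0,-68,307,-414,-100,87]]])

```text
time_s: 1.15
position: [0.5074, 0.191, 0.309]
tcp_rot: [[-0.0, -0.034, 0.999], [0.0, 0.999, 0.034], [-1.0, 0.0, -0.0]]
force: [-0.2, 0.9, 0.4]
opening: 0.995
```

step_arm(motion=[[[0,0,0,0,0,0,60],[0,0,0,0,0,0,60],[0,0,0,0,0,0,60]]])

```text
time_s: 1.4
position: [0.5061, 0.1928, 0.3092]
tcp_rot: [[-0.002, -0.033, 0.999], [0.0, 0.999, 0.033], [-1.0, 0.0, -0.002]]
force: [0.5, -0.5, 0.1]
opening: 0.852
```

```bash
python3 - <<'E'
from rig import bot
import cv2,numpy as np
s=bot.read_state();print(s["time_s"],s["position"],s["tcp_rot"],s["joint_positions"],s["opening"])
c=bot.capture("wrist"); cv2.imwrite("pics/w1.png",c["frame"][:,:,::-1]); np.savez("w1.npz",**c)
E
```

```text
1.4 [0.50611491 0.19279072 0.30918387] [[-1.77305014e-03 -3.30878485e-02  9.99450875e-01]
 [ 1.57252012e-04  9.99452424e-01  3.30881788e-02]
 [-9.99998416e-01  2.15832661e-04 -1.76687613e-03]] [9.02052954e+00 3.16364201e+01 9.91779932e+01 3.27541971e-02
 4.92845106e+01 7.10299130e+00] 0.8519299447288375
```

View pics/w1.png

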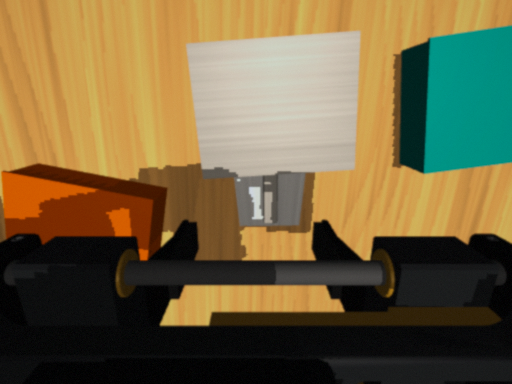

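Wrist view: grey garage above (190-360, 35-175), the plate below it (238-303, 172-229), and the rib at u≈268. I'll measure the rib.

```bash
python3 - <<'E'
from h import *
c=load("w1.npz");w=world(c)
A=cv2.resize(c["frame"][160:240,220:320],None,fx=7,fy=7,interpolation=cv2.INTER_NEAREST);cv2.imwrite("pics/w1c.png",A[:,:,::-1])
for v in range(176,232,4): print(v,[int(1000*z) if z==z else -99 for z in w[v,234:308:3,2]])
m=(w[...,2]>.024)&(w[...,2]<.037)&(w[...,0]>.47)&(w[...,0]<.57)&(w[...,1]<.2)&(w[...,1]>.13)
P=w[m];print(len(P),P.mean(0),P.min(0),P.max(0))
for v in range(180,215,4):
  if m[v].any(): print(v,w[v][m[v]][:,0].mean(),w[v][m[v]][:,1].mean(),m[v].sum())
E
```

```text
176 [45, 46, 46, 45, 6, 5, 7, 7, 7, 7, 31, 30, 30, 30, 30, 6, 7, 7, 7, 6, 7, 6, 7, 6, 1]
180 [5, 6, 7, 6, 6, 6, 7, 7, 6, 6, 31, 31, 31, 30, 29, 6, 7, 6, 7, 6, 7, 7, 7, 6, 0]
184 [1, 6, 7, 5, 7, 6, 7, 6, 7, 6, 30, 30, 30, 30, 30, 5, 6, 6, 7, 7, 6, 6, 5, 7, 1]
188 [1, 6, 7, 6, 7, 6, 6, 6, 7, 6, 31, 29, 31, 29, 30, 7, 6, 7, 5, 7, 6, 7, 6, 0, 0]
192 [0, 6, 6, 6, 8, 7, 6, 7, 5, 6, 29, 30, 30, 30, 29, 7, 6, 6, 6, 5, 7, 6, 6, 1, 0]
196 [1, 5, 5, 7, 7, 6, 6, 6, 6, 7, 29, 30, 30, 30, 29, 6, 6, 7, 6, 7, 6, 7, 7, 1, 0]
200 [1, -99, 6, 6, 6, 7, 8, 7, 7, 6, 30, 31, 31, 30, 30, 7, 6, 6, 7, 8, 7, 7, 6, 0, 1]
204 [0, 7, 7, 6, 6, 6, 6, 6, 5, 6, 29, 31, 31, 30, 31, 6, 7, 6, 6, 6, 6, 7, 8, 1, 0]
208 [1, 0, 6, 6, 6, 7, 6, 6, 6, 7, 29, 28, 30, 29, 30, 8, 6, 4, 6, 6, 7, 7, 6, 1, 0]
212 [0, 0, 6, 6, 6, 7, 6, 6, 6, 6, 31, 31, 30, 30, 30, 6, 6, 6, 7, 6, 7, 7, 7, 0, 1]
216 [2, 1, 7, 7, 6, 7, 6, 7, 7, 7, 30, 31, 30, 30, 29, 5, 6, 7, 6, 6, 6, 6, 0, 0, 1]
220 [1, 0, 6, 7, 8, 7, 6, 7, 6, 6, 30, 30, 31, 29, 29, 7, 7, 6, 4, 5, 5, 6, 0, 0, 0]
224 [1, 0, 7, 7, 6, 6, 7, 7, 5, 7, 6, 7, 6, 6, 6, 6, 6, 6, 6, 7, 6, 6, 0, 0, 0]
228 [1, 0, 0, 0, 0, 0, 0, 1, 1, 0, 1, 1, 0, 0, 0, 1, 0, 0, 0, 1, 0, 1, 0, 0, 0]
538 [0.52048127 0.18009204 0.03046776] [0.51309905 0.15909666 0.02746529] [0.52808405 0.19995103 0.0326481 ]
184 0.5180248618096331 0.1998122512147331 3
188 0.5201159955334272 0.1960759756443495 15
192 0.5198168328560622 0.19195682116856785 14
196 0.5200169071223485 0.18778217215996587 14
200 0.5202202500143636 0.1836189070946974 14
204 0.5204253769550055 0.17936714795035874 14
208 0.5206505539582704 0.17500117007626365 14
212 0.5208356717709967 0.17084305526516275 14
```

View pics/w1c.png

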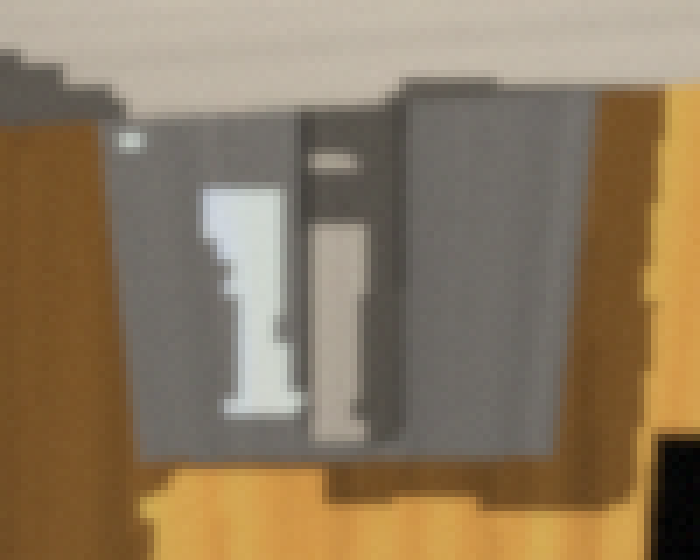

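The rib axis is precise here: x=0.5206 at y=0.176, azimuth about -87.3°, top at 30 mm, width about 14 mm. These agree with the description. I'll descend in two stages.

step_arm(motion=[[[0,0,1,14.5,-17,-40,50],[0,0,1,14.5,-17,-70,50],[0,0,1,14.5,-17,-90,50],[0,0,1,14.5,-17,-100,50],[0,0,1,14.5,-17,-100,50],[0,0,1,14.5,-17,-100,50]]])

```text
time_s: 1.95
position: [0.5205, 0.1771, 0.2098]
tcp_rot: [[-0.0, -0.054, 0.999], [0.0, 0.999, 0.054], [-1.0, 0.0, -0.0]]
force: [0.7, 1.0, -0.2]
opening: 0.58
```

step_arm(motion=[[[0,0,0,0,0,-10,50],[0,0,0,0,0,-20,50],[0,0,0,0,0,-20,50],[0,0,0,0,0,-20,50],[0,0,0,0,0,-20,0],[0,0,0,0,0,-20,0],[0,0,0,0,0,-20,0],[0,0,0,0,0,-20,0],[0,0,0,0,0,-20,0],[0,0,0,0,0,-20,0],[0,0,0,0,0,-20,0],[0,0,0,0,0,-20,0]]])

```text
time_s: 2.95
position: [0.5211, 0.1759, 0.1896]
tcp_rot: [[0.0, -0.052, 0.999], [-0.0, 0.999, 0.052], [-1.0, -0.0, 0.0]]
force: [-0.4, -0.7, 0.9]
opening: 0.156
```

Gripped (opening 13.6 mm, matching the 14 mm rib). I'll pull it out flat along its axis.

step_arm(motion=[[[0,0,0,0.5,-10,0,0],[0,0,0,1.2,-25,0,0],[0,0,0,2,-42,0,0],[0,0,0,3,-60,0,0],[0,0,0,4,-78,0,0],[0,0,0,5,-96,0,0],[0,0,0,6,-114,0,0],[0,0,0,7,-132,0,0],[0,0,0,8,-150,0,0],[0,0,0,8.5,-164,0,0],[0,0,0,9,-170,0,0],[0,0,0,9,-170,0,0]]])

```text
time_s: 3.95
position: [0.5302, 0.0041, 0.1896]
tcp_rot: [[0.001, -0.049, 0.999], [-0.001, 0.999, 0.049], [-1.0, -0.001, 0.0]]
force: [0.1, -0.9, 0.9]
opening: 0.157
```

```bash
python3 - <<'E'
from rig import bot
import cv2,numpy as np
c=bot.capture("top"); np.savez("t1.npz",**c)
d=bot.capture("side")
A=np.vstack([cv2.resize(c["frame"][160:270,140:300],None,fx=4,fy=4)[:300],]);cv2.imwrite("pics/t1.png",A[:,:,::-1])
cv2.imwrite("pics/s1.png",cv2.resize(d["frame"][120:270,150:350],None,fx=4,fy=4)[:,:,::-1])
E
```

```text
(no output)
```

View pics/t1.png

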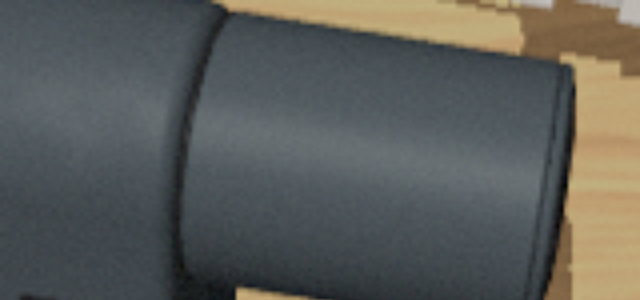

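View pics/s1.png

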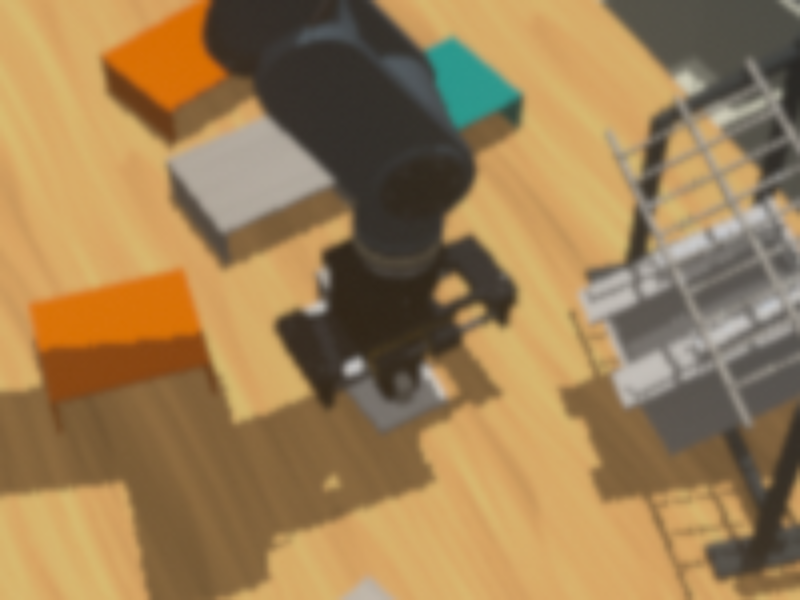

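The lid is out of the garage and flat. I'll let go, rise and look.

step_arm(motion=[[[0,0,0,0,0,0,60],[0,0,0,0,0,0,60],[0,0,0,0,0,0,60],[0,0,0,0,0,0,60],[0,0,0,0,0,15,60],[0,0,0,0,0,45,60],[0,0,0,0,0,80,60],[0,0,0,0,0,120,60],[0,0,0,0,0,120,60],[0,0,0,0,0,120,60]]])

```text
time_s: 4.88
position: [0.5306, 0.0062, 0.3118]
tcp_rot: [[0.006, -0.052, 0.999], [-0.001, 0.999, 0.052], [-1.0, -0.001, 0.006]]
force: [-0.6, -0.1, 0.2]
opening: 0.679
```

```bash
python3 - <<'E'
from rig import bot
from h import *
c=bot.capture("wrist"); np.savez("w2.npz",**c); cv2.imwrite("pics/w2.png",c["frame"][:,:,::-1])
w=world(c)
m=(w[...,2]>.024)&(w[...,2]<.037)&(w[...,0]>.47)&(w[...,0]<.59)&(w[...,1]<.2)&(w[...,1]>-.03)
P=w[m];print(len(P),P.mean(0),P.min(0),P.max(0))
print(np.polyfit(P[:,1],P[:,0],1))
m=(w[...,2]>.003)&(w[...,2]<.011)&(w[...,0]>.45)&(w[...,0]<.61)&(w[...,1]<.19)&(w[...,1]>-.05)
P=w[m];print(len(P),P.min(0),P.max(0),P[:,2].mean())
print(bot.read_state()["time_s"])
E
```

```text
2517 [0.52628398 0.07211242 0.03067265] [ 0.51650701 -0.01064898  0.02702412] [0.53700792 0.14147151 0.03307018]
[-0.04949623  0.52985327]
9306 [ 0.45581435 -0.02568455  0.00300382] [0.60809012 0.17836385 0.00929106] 0.006807258338580067
4.9333
```

View pics/w2.png

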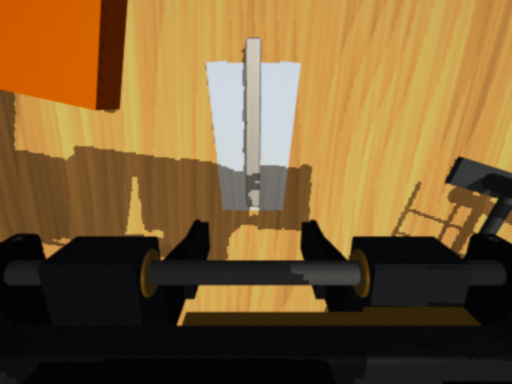

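Wrist view: the lid is lying flat and free, with the rib tail at (253,40) and the plate from (207,63) to (288,211). It is clear of the garage. I'll grasp at lid x≈-82, i.e. world (0.5233, 0.1325).

step_arm(motion=[[[0,0,0,-2,35,0,50],[0,0,0,-4,70,0,50],[0,0,0,-6,105,-15,50],[0,0,0,-7.3,126.5,-45,50],[0,0,0,-7.3,126.5,-80,50],[0,0,0,-7.3,126.5,-100,50],[0,0,0,-7.3,126.5,-100,50],[0,0,0,-7.3,126.5,-100,50],[0,0,0,-7.3,126.5,-100,50]]])

```text
time_s: 5.68
position: [0.5227, 0.1322, 0.2093]
tcp_rot: [[-0.001, -0.051, 0.999], [-0.0, 0.999, 0.051], [-1.0, 0.0, -0.001]]
force: [0.4, -1.0, 0.2]
opening: 0.576
```

step_arm(motion=[[[0,0,0,0,0,-10,50],[0,0,0,0,0,-19,50],[0,0,0,0,0,-19,50],[0,0,0,0,0,-19,50],[0,0,0,0,0,-19,0],[0,0,0,0,0,-19,0],[0,0,0,0,0,-19,0],[0,0,0,0,0,-19,0],[0,0,0,0,0,-19,0],[0,0,0,0,0,-19,0],[0,0,0,0,0,-19,0],[0,0,0,0,0,-19,0]]])

```text
time_s: 6.68
position: [0.5228, 0.1324, 0.1906]
tcp_rot: [[0.0, -0.052, 0.999], [0.0, 0.999, 0.052], [-1.0, 0.0, 0.0]]
force: [0.4, -0.4, 0.8]
opening: 0.16
```

```bash
python3 - <<'E'
from rig import bot
print(bot.read_state())
E
```

```text
{'time_s': 6.6833, 'joint_positions': array([ 2.33528151e+00,  4.32681931e+01,  1.02691375e+02,  1.46677081e-03,
        3.40123826e+01, -6.24874347e-01]), 'qvel': array([-0.00244876,  0.08971289,  0.04605765, -0.04774286, -0.00761051,
       -0.04591776]), 'tau': array([ 2.15177250e-03, -4.22597945e+01, -6.66889787e+00,  2.64738937e-02,
        8.80658487e-02, -8.55119491e-03]), 'position': array([0.5228394 , 0.13241591, 0.19064218]), 'tcp_rot': array([[ 4.88566773e-04, -5.16202989e-02,  9.98666664e-01],
       [ 3.42560266e-05,  9.98666784e-01,  5.16202883e-02],
       [-9.99999880e-01,  8.99039410e-06,  4.89683714e-04]]), 'force': array([ 0.36324617, -0.37808131,  0.79376762]), 'moment': array([-0.09482098,  0.06994607,  0.00497573]), 'opening': 0.15974430850112034}
```

Gripped at the tail (13.9 mm). Before moving I'll refine the tin pose from the unoccluded first pictures.

```bash
cat >> h.py <<'E'
def tinframe(az,sl=25):
    a=np.radians(az);s=np.radians(sl)
    x=np.array([np.cos(s)*np.cos(a),np.cos(s)*np.sin(a),np.sin(s)]);y=np.array([-np.sin(a),np.cos(a),0]);return np.c_[x,y,np.cross(x,y)]
E
python3 - <<'E'
from h import *
R=tinframe(-13.8);o=np.array([.666,-.1055,.115])
for n in ["top0","side0"]:
    c=load(n+".npz");w=world(c);q=(w-o)@R
    print(n)
    m=(abs(q[...,1])<.07)&(q[...,0]>-.04)&(q[...,0]<.2)&(abs(q[...,2])<.04)
    P=q[m]*1000
    # median z on grid
    for x in range(-24,180,8):
        row=[]
        for y in range(-68,69,8):
            k=(abs(P[:,0]-x)<4)&(abs(P[:,1]-y)<4)
            row.append(f"{np.median(P[k,2]):4.0f}" if k.sum() else "   .")
        print(f"{x:4d}",' '.join(row))
E
```

```text
top0
 -24    .    .    .    .    .    .    .    .    .    .    .    .    .    .    .    .    .    .
 -16    .    .    .    .    .    .    .    .    .    .    .    .    .    .    .    .    .    .
  -8    .    1    1    2    0    1    .    .    .    .    .    .    2    1    5    2    2    .
   0    .    3    6    4    2    2   -8   -3   -8   -7  -14   -7   -3    3    2    5    3    .
   8    .    1    6    6    3    0    .    .    .    .    .    .    2    3    2    4    2    .
  16    .    1    5    4    1    1    .    .    .    .    .    .    3    2    4    6   -0    .
  24    .    2    7    4    0    1    .    .    .    .    .    .   -1    0    5    6   -1    .
  32    .    2    2    6    3    3    .    .    .    .    .    .    3    1    4    5    2    .
  40    .    2    4    4    2    2    .    .    .    .    .    .    1    1    6    6   -2    .
  48    .    3    5    5    0    1    .    .    .    .    .    .   -0    2    6    4    4    .
  56    .    2    0    7    1   -0    .    .    .    .    .    .    3    2    5    6    3    .
  64    .    2   14   14   17    0    .    .    . 
[... 3150 characters left out ...]
   -3    1   13   14   13    .    .
 128    .  -17    7   16   13    .    .    .    .    .    .    .    1   14   13    .    1    .
 136    .  -13    8   14   14   11    .    .    .    .    .    3   12   18   14    .    .    .
 144    .  -12    6   14   13   13    .    .    .    .    .    .    2   15   14    .   -1    .
 152    .  -16    6   12   10   13    .   -2   -5   -5   -5   -2   13    7   14   10   -2    .
 160    .    .   12   11   10   13   12   12   10    8   12   12   11   13   11   11    .    .
 168    .    .    .    .    .    .    .    .    .    .    .    .    .    .    .    .    .    .
 176    .    .    .    .    .    .    .    .    .    .    .    .    .    .    .    .    .    .
```

```bash
python3 - <<'E'
from h import *
R=tinframe(-13.8);o=np.array([.666,-.1055,.115])
for n in ["top0","side0"]:
    c=load(n+".npz");w=world(c);q=(w-o)@R*1000
    m=(abs(q[...,1])<75)&(q[...,0]>-40)&(q[...,0]<200)&(abs(q[...,2])<25)
    P=q[m]
    xs=P[(P[:,2]>-4)&(P[:,2]<9)&(abs(P[:,1])>35)&(P[:,0]<40)][:,0]; print(n,"mouth min x",np.percentile(xs,[0,1,3]))
    def ext(lo,hi,zlo,zhi,lab):
        C=[]
        for x in range(lo,hi,12):
            k=(abs(P[:,0]-x)<6)&(P[:,2]>zlo)&(P[:,2]<zhi); Q=P[k,1]
            if (Q>0).sum()<4 or (Q<0).sum()<4: continue
            L=Q[Q>0];Rr=Q[Q<0]; C.append((x,Rr.min(),Rr.max(),L.min(),L.max()))
        C=np.array(C);print(lab,"outer c fit",np.polyfit(C[:,0],(C[:,1]+C[:,4])/2,1),"inner",np.polyfit(C[:,0],(C[:,2]+C[:,3])/2,1)); print(np.round(C,1)[::3])
    ext(4,58,-5,10,"ledge"); ext(70,150,9,25,"lips")
    # end stop
    e=P[(P[:,0]>150)&(P[:,2]>8)]; print("end x",np.percentile(e[:,0],[50,97,100]),"lip start",np.percentile(P[(P[:,2]>11)&(P[:,0]>40)][:,0],[0,1,3]))
    for lo,hi in [(45,58),(-58,-45)]:
        k=(P[:,0]>5)&(P[:,0]<50)&(P[:,1]>lo)&(P[:,1]<hi)&(abs(P[:,2]-4)<5);print(lo,np.median(P[k,2]),np.polyfit(P[k,0],P[k,2],1)[0])
E
```

```text
top0 mouth min x [-10.7873038   -9.94332325  -9.38916783]
ledge outer c fit [0.00205538 0.56990858] inner [0.01184277 0.18651073]
[[  4.  -58.6  -1.8   1.3  59.8]
 [ 40.  -59.1 -25.7  26.8  60.2]]
lips outer c fit [-0.00295617  0.91288406] inner [ 0.01139791 -0.73653378]
[[ 70.  -52.3 -33.9  33.7  52.6]
 [106.  -49.2 -29.   33.5  50.6]
 [142.  -46.9 -25.4  27.4  48. ]]
end x [158.72026723 162.02643078 162.31049981] lip start [59.8371197  60.84458809 62.23062132]
45 5.44406198596489 -0.026132294046743675
-58 4.702164092613151 -0.031858240734192876
side0 mouth min x [-12.0141452  -11.90965121 -10.94125542]
ledge outer c fit [ 0.08874826 -4.87604333] inner [ 0.07512957 -5.71177482]
[[  4.  -62.3 -14.9   0.1  52.9]
 [ 40.  -63.5 -28.9  23.2  59.1]]
lips outer c fit [-0.02549825  0.83049385] inner [-1.54012378e-03 -2.75668514e+00]
[[ 70.  -54.9 -36.1  31.3  52.8]
 [106.  -53.4 -33.2  28.   49.6]
 [142.  -51.6 -25.5  24.1  45.9]]
end x [157.1477101  160.17839514 160.38254131] lip start [57.50751834 58.75384609 60.18415756]
45 4.9953531334632935 -0.03117921849976491
-58 4.015121235785482 -0.002181250900933178
```

```bash
python3 - <<'E'
from h import *
from scipy.optimize import least_squares
D=[(30.28,82.16,.214,.5868,.4037,59.73),(31.636,99.178,.5061,.1928,.3092,9.02),(43.268,102.69,.5228,.1324,.1906,2.335)]
def f(p):
    L2,pp,e,a,h,l=p;r=[]
    for q2,q3,x,y,z,q1 in D:
        A,B=np.radians([q2,q2+q3]);t=np.radians(q1)
        rr=x*np.cos(t)+y*np.sin(t);ll=-x*np.sin(t)+y*np.cos(t)
        r+=[a+L2*np.sin(A)+pp*np.sin(B)+e*np.cos(B)-rr,h+L2*np.cos(A)+pp*np.cos(B)-e*np.sin(B)-z,ll-l]
    return r
s=least_squares(f,[.4,.4,0,0,.2,.1]);print(np.round(s.x,3),np.round(1000*np.array(s.fun),1))
from scipy.spatial.transform import Rotation as Ro
from rig import bot
st=bot.read_state()
R=tinframe(-13.8);o=np.array([.666,-.1055,.115])
M=np.array([[0,-1,0],[0,0,1],[-1,0,0.]])
def T(s_,h): return o+R@(np.array([s_-82,0,h+190.6])/1000), R@M
for s_,h in [(-110,40),(-60,25),(-25,10),(-25,1),(75,1)]:
    p,Rt=T(s_,h);print(s_,h,np.round(p,4))
print(np.round(Rt,3))
Rz=tinframe(-13.8,0)@M
print("turn z", Ro.from_matrix(Rz@st["tcp_rot"].T).as_rotvec(degrees=True),"tilt",Ro.from_matrix(Rt@Rz.T).as_rotvec(degrees=True))
E
```

```text
[ 0.589  0.391  0.114 -0.001  0.15   0.111] [-0.  -0.  -0.   0.   0.   0.1 -0.  -0.  -0. ]
-110 40 [ 0.4024 -0.0407  0.2429]
-60 25 [ 0.4525 -0.0531  0.2504]
-25 10 [ 0.4895 -0.0621  0.2516]
-25 1 [ 0.4932 -0.0631  0.2434]
75 1 [ 0.5812 -0.0847  0.2857]
[[ 0.41  -0.88   0.239]
 [-0.101  0.216  0.971]
 [-0.906 -0.423  0.   ]]
turn z [-1.95794615e-02  2.28185267e-02  7.32410582e+01] tilt [ -5.96333644 -24.278357     0.        ]
```

The tin model fits the depth well: ledges near 0, guides about 5 mm, lips starting near 60 mm, end near 160 mm. Holding the lid square would leave joint 5 near its 0° limit at the tin. So I'll regrasp the tail with the tool leaned 15° towards the narrow end, which moves the tool to about 10° off vertical at the tin.

step_arm(motion=[[[0,0,0,0,0,0,50],[0,0,0,0,0,0,50],[0,0,0,0,0,0,50],[0,0,0,0,0,15,50],[0,0,0,0,0,25,50],[5,0.25,0,0.8,-15,25,50],[10,0.5,0,1.5,-30,25,50],[15,0.77,0,2.3,-45.2,20,50],[15,0.77,0,2.3,-45.2,8,50],[15,0.77,0,2.3,-45.2,0,50],[15,0.77,0,2.3,-45.2,-4,50],[15,0.77,0,2.3,-45.2,-4,50]]])

```text
time_s: 7.68
position: [0.5244, 0.088, 0.1852]
tcp_rot: [[-0.016, -0.05, 0.999], [0.258, 0.965, 0.053], [-0.966, 0.258, -0.003]]
force: [-0.1, 0.4, 0.7]
opening: 0.575
```

step_arm(motion=[[[0,0,0,0,0,0,50],[0,0,0,0,0,0,0],[0,0,0,0,0,0,0],[0,0,0,0,0,0,0],[0,0,0,0,0,0,0],[0,0,0,0,0,0,0],[0,0,0,0,0,0,0],[0,0,0,0,0,0,0],[0,0,0,0,0,0,0]]])

```text
time_s: 8.43
position: [0.5251, 0.0871, 0.1866]
tcp_rot: [[-0.013, -0.05, 0.999], [0.259, 0.965, 0.052], [-0.966, 0.259, 0.0]]
force: [0.3, 0.6, 0.9]
opening: 0.158
```

```bash
python3 - <<'E'
from rig import bot
from h import *
c=bot.capture("side"); np.savez("s2.npz",**c)
cv2.imwrite("pics/s2.png",cv2.resize(c["frame"][120:270,150:350],None,fx=4,fy=4)[:,:,::-1])
s=bot.read_state();print(s["time_s"],s["joint_positions"],s["tcp_rot"],s["position"])
E
```

```text
8.4833 [ -6.11359627  43.83109447 104.19609301  25.12479159  37.07371565
 -29.89531026] [[-1.30344871e-02 -4.98301424e-02  9.98672649e-01]
 [ 2.58821603e-01  9.64550954e-01  5.15056843e-02]
 [-9.65837191e-01  2.59149406e-01  3.24690385e-04]] [0.52510099 0.08712254 0.1866263 ]
```

View pics/s2.png

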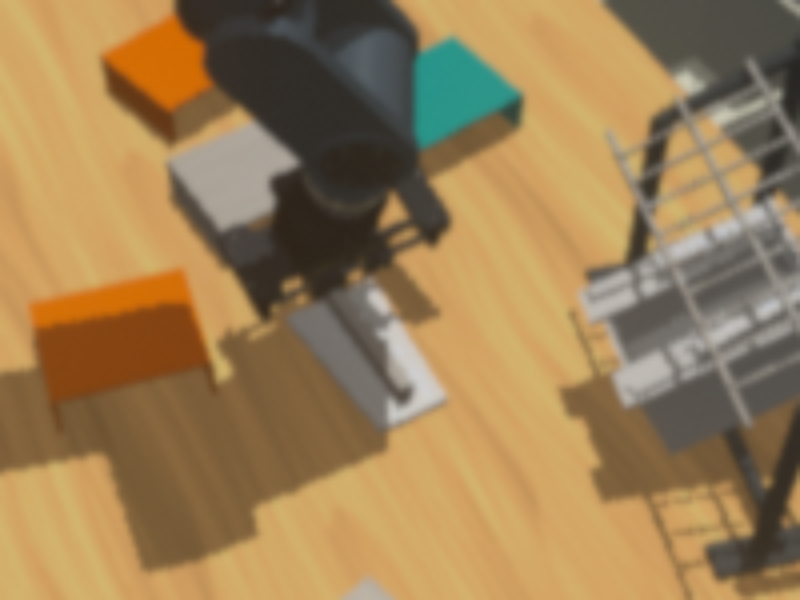

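The lid is firmly held at its tail. Now I'll compute the waypoints to the tin.

```bash
cat > plan.py <<'E'
from h import *
from scipy.spatial.transform import Rotation as Ro
from rig import bot
import sys
O=np.array([.666,-.1055,.115]);RT=tinframe(-13.8)
# grasp: lid in tool frame (from flat lid pose at regrasp)
Rt0=np.array([[-1.30344871e-02,-4.98301424e-02,9.98672649e-01],[2.58821603e-01,9.64550954e-01,5.15056843e-02],[-9.65837191e-01,2.59149406e-01,3.24690385e-04]])
p0=np.array([.5251,.0871,.1866]);lid0=np.array([.5270,.0505,0]);RL0=tinframe(-87.05,0)
RTL=Rt0.T@RL0; tTL=Rt0.T@(lid0-p0)
def pose(s,h,y=0,pitch=0):
    RL=RT@Ro.from_rotvec([0,-pitch,0],degrees=True).as_matrix(); pl=O+RT@(np.array([s,y,h])/1000)
    R=RL@RTL.T; return pl-R@tTL,R
def now():
    st=bot.read_state();return st,st["position"],st["tcp_rot"]
def lid():
    st,p,R=now();q=(p+R@tTL-O)@RT*1000;rl=RT.T@R@RTL
    print("t",st["time_s"],"lid in tin mm",np.round(q,1),"rotvec",np.round(Ro.from_matrix(rl).as_rotvec(degrees=True),2),"F tin",np.round(st["force"]@RT,1),"open",round(st["opening"]*87,1))
def delta(s,h,**k):
    st,p,R=now();P,Q=pose(s,h,**k)
    print((s,h,k),"turn",np.round(Ro.from_matrix(Q@R.T).as_rotvec(degrees=True),2),"shift",np.round((P-p)*1000,1),"abs",np.round(P,3))
E
python3 - <<'E'
from plan import *
lid();[delta(*a) for a in [(-120,60),(-90,40),(-30,12),(-30,3),(75,1)]]
E
```

```text
t 8.4833 lid in tin mm [-204.7  118.4  -31.4] rotvec [-15.97  21.48 -72.02] F tin [1.6 0.1 1.1] open 14.2
(-120, 60, {}) turn [-20.63 -17.05  72.02] shift [ -98.2 -133.9   85.7] abs [ 0.427 -0.047  0.272]
(-90, 40, {}) turn [-20.63 -17.05  72.02] shift [ -63.6 -142.4   80.2] abs [ 0.462 -0.055  0.267]
(-30, 12, {}) turn [-20.63 -17.05  72.02] shift [   0.7 -158.2   80.2] abs [ 0.526 -0.071  0.267]
(-30, 3, {}) turn [-20.63 -17.05  72.02] shift [   4.4 -159.1   72. ] abs [ 0.53  -0.072  0.259]
(75, 1, {}) turn [-20.63 -17.05  72.02] shift [  97.7 -182.   114.6] abs [ 0.623 -0.095  0.301]
```

step_arm(motion=[[[0,0,0,0,0,20,0],[0,0,0,0,0,50,0],[0,0,0,0,0,80,0],[-2,-1.7,7,-8,-14,107,0],[-4,-3.4,14,-16,-28,107,0],[-6,-5,20,-24,-42,107,0],[-8,-6.6,27,-32,-56,107,0],[-10,-8.2,34,-40,-70,107,0],[-12,-9.9,41,-48,-84,107,0],[-14,-11.5,48,-56,-98,107,0],[-16,-13.2,55,-64,-112,107,0],[-18,-14.9,63,-70,-126,107,0]]])

```text
time_s: 9.48
position: [0.4539, -0.0392, 0.2933]
tcp_rot: [[0.115, -0.898, 0.425], [-0.013, 0.426, 0.905], [-0.993, -0.11, 0.037]]
force: [-0.3, -0.8, -1.6]
opening: 0.158
```

```bash
python3 - <<'E'
from plan import *
lid();delta(-90,60);delta(-90,40);print(now()[0]["joint_positions"])
E
```

```text
t 9.4833 lid in tin mm [-101.8   -0.4   67.2] rotvec [ -2.52   3.46 -11.28] F tin [-0.8 -0.9 -1.4] open 13.7
(-90, 60, {}) turn [-3.23 -2.77 11.29] shift [ -0.6 -14.1  -8.3] abs [ 0.453 -0.053  0.285]
(-90, 40, {}) turn [-3.23 -2.77 11.29] shift [  7.6 -16.1 -26.4] abs [ 0.462 -0.055  0.267]
[-19.44824161  27.8421074  113.96740053   2.83259105  31.73977444
 -86.50094007]
```

step_arm(motion=[[[-1.6,-1.4,5.6,0,-8,-4,0],[-3.2,-2.8,11.3,0,-14,-8,0],[-3.2,-2.8,11.3,7.6,-16,-26,0],[-3.2,-2.8,11.3,7.6,-16,-26,0],[-3.2,-2.8,11.3,7.6,-16,-26,0],[-3.2,-2.8,11.3,7.6,-16,-26,0]]])

```text
time_s: 9.98
position: [0.4623, -0.0546, 0.2676]
tcp_rot: [[0.168, -0.955, 0.244], [-0.039, 0.241, 0.97], [-0.985, -0.173, 0.003]]
force: [-0.1, -0.1, -1.1]
opening: 0.158
```

```bash
python3 - <<'E'
from plan import *
lid();delta(-30,12);delta(-30,4)
print(now()[0]["joint_positions"])
for n in ["side","top"]:
    c=bot.capture(n);np.savez(n+"3.npz",**c)
    cr=c["frame"][110:260,250:410] if n=="side" else c["frame"][80:220,220:380]
    cv2.imwrite(f"pics/{n}3.png",cv2.resize(cr,None,fx=4,fy=4)[:,:,::-1])
E
```

```text
t 9.9833 lid in tin mm [-89.3   0.7  40.4] rotvec [ 0.01  0.03 -0.37] F tin [-0.5 -0.1 -1. ] open 13.7
(-30, 12, {}) turn [-0.16  0.01  0.33] shift [ 63.5 -16.5  -0.7] abs [ 0.526 -0.071  0.267]
(-30, 4, {}) turn [-0.16  0.01  0.33] shift [ 66.8 -17.3  -8. ] abs [ 0.529 -0.072  0.26 ]
[-20.89562491  31.20371566 114.62329685   3.25372007  24.34674073
 -99.61076389]
```

View pics/side3.png

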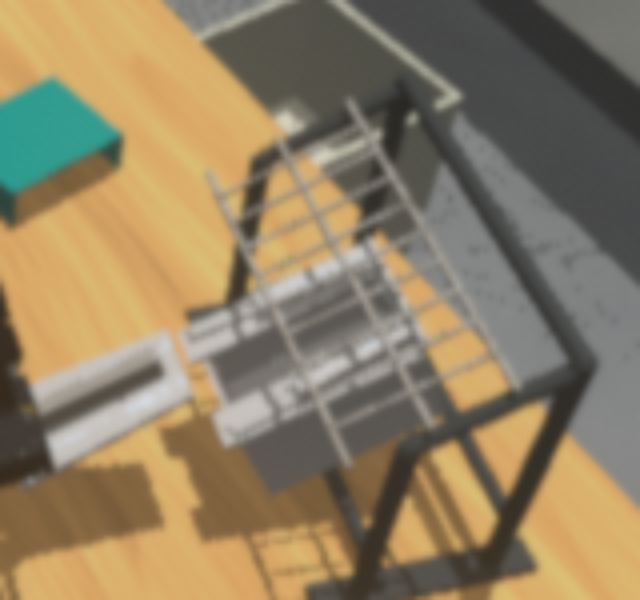

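View pics/top3.png

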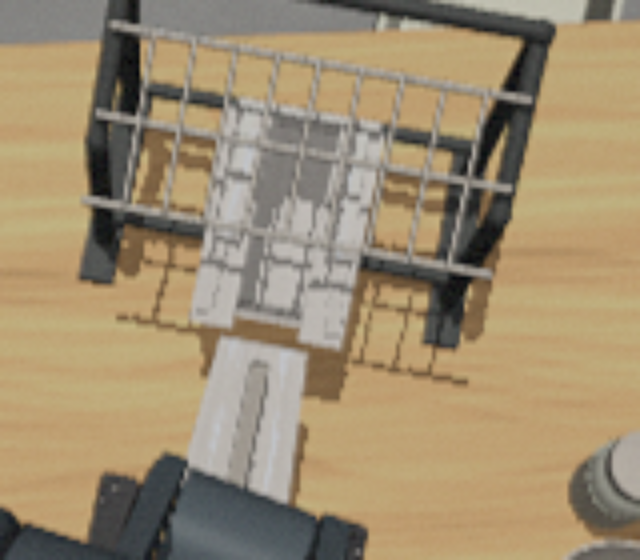

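The lid is lined up in front of the tin, with its narrow end at about (260,345) in the top crop. I'll check its pose in the tin frame from the cameras, where the calibration errors are common to both.

```bash
python3 - <<'E'
from plan import *
for n in ["top3","side3"]:
    c=load(n+".npz");q=(world(c)-O)@RT*1000
    m=(q[...,0]>-110)&(q[...,0]<-12)&(abs(q[...,1])<60)&(q[...,2]>38)&(q[...,2]<54)
    P=q[m]; a=np.linalg.lstsq(np.c_[P[:,:2],np.ones(len(P))],P[:,2],rcond=None)[0]
    print(n,len(P),"plane slope x,y deg",np.degrees(np.arctan(a[:2])),"z at -60",a@[-60,0,1],"front x",np.percentile(P[:,0],[98,100]))
    for x in (-20,-30,-40,-50,-60,-70,-80):
        k=(abs(P[:,0]-x)<5); print(x,P[k,1].min().round(1),P[k,1].max().round(1),((P[k,1].min()+P[k,1].max())/2).round(1))
    r=(q[...,0]>-110)&(q[...,0]<-12)&(abs(q[...,1])<30)&(q[...,2]>63)&(q[...,2]<78);Q=q[r];print("rib",len(Q),np.polyfit(Q[:,0],Q[:,1],1),Q.mean(0))
E
```

```text
top3 650 plane slope x,y deg [-0.00625772 -0.13913034] z at -60 47.33348717929257 front x [-13.53890972 -12.11286768]
-20 -33.0 33.8 0.4
-30 -33.2 34.5 0.7
-40 -34.8 35.8 0.5
-50 -33.7 36.4 1.3
-60 -36.3 37.7 0.7
-70 -35.5 37.1 0.8
-80 -37.0 39.5 1.2
rib 136 [-0.00477765  0.42594464] [-67.22982647   0.7471451   71.0069851 ]
side3 459 plane slope x,y deg [-0.16729692  0.70901767] z at -60 46.16842428365947 front x [-15.91092808 -14.49975585]
-20 -36.8 31.6 -2.6
-30 -36.7 32.4 -2.1
-40 -38.4 31.4 -3.5
-50 -39.3 33.4 -3.0
-60 -39.1 37.3 -0.9
-70 -42.0 38.1 -2.0
-80 -41.6 36.5 -2.5
rib 127 [ 0.00483272 -3.24049907] [-68.96725459  -3.57379829  68.84506807]
```

Alignment agrees within about 1 mm, with the same small bias for tin and lid in each camera. I'll go in over the open guides and lower.

step_arm(motion=[[[0,0,0,20,-5,0,0],[0,0,0.2,42,-10.5,0,0],[-0.2,0,0.3,60,-15.5,0,0],[-0.2,0,0.3,63.5,-16.5,-0.7,0],[-0.2,0,0.3,66,-17.2,-6,0],[-0.2,0,0.3,66.8,-17.3,-8,0],[-0.2,0,0.3,66.8,-17.3,-8,0],[-0.2,0,0.3,66.8,-17.3,-8,0]]])

```text
time_s: 10.75
position: [0.528, -0.0716, 0.259]
tcp_rot: [[0.167, -0.957, 0.239], [-0.041, 0.235, 0.971], [-0.985, -0.172, -0.0]]
force: [0.1, 0.0, -1.4]
opening: 0.16
```

```bash
python3 - <<'E'
from plan import *
lid();delta(-30,2);delta(-30,1);delta(-30,0);delta(-25,0.5);delta(75,1)
c=bot.capture("side");np.savez("side4.npz",**c)
cv2.imwrite(f"pics/side4.png",cv2.resize(c["frame"][150:250,270:390],None,fx=5,fy=5)[:,:,::-1])
c=bot.capture("top");np.savez("top4.npz",**c)
q=(world(c)-O)@RT*1000
m=(q[...,0]>-20)&(q[...,0]<43)&(abs(q[...,1])<31)&(abs(q[...,1])>10)&(q[...,2]>2)&(q[...,2]<20);P=q[m]
a=np.linalg.lstsq(np.c_[P[:,:2],np.ones(len(P))],P[:,2],rcond=None)[0];print(len(P),a, a@[0,0,1],a@[45,0,1],P[:,0].max())
E
```

```text
t 10.75 lid in tin mm [-31.5  -0.    3.9] rotvec [-0.03  0.08 -0.  ] F tin [-0.5  0.1 -1.3] open 13.9
(-30, 2, {}) turn [ 0.01 -0.08  0.02] shift [ 1.9 -0.5 -1.2] abs [ 0.53  -0.072  0.258]
(-30, 1, {}) turn [ 0.01 -0.08  0.02] shift [ 2.3 -0.6 -2.1] abs [ 0.53  -0.072  0.257]
(-30, 0, {}) turn [ 0.01 -0.08  0.02] shift [ 2.7 -0.7 -3. ] abs [ 0.531 -0.072  0.256]
(-25, 0.5, {}) turn [ 0.01 -0.08  0.02] shift [ 6.9 -1.8 -0.5] abs [ 0.535 -0.073  0.259]
(75, 1, {}) turn [ 0.01 -0.08  0.02] shift [ 94.7 -23.3  42.3] abs [ 0.623 -0.095  0.301]
280 [-7.66392872e-03 -4.58594568e-03  1.06449148e+01] 10.644914820220782 10.300038027770578 42.81013201550833
```

View pics/side4.png

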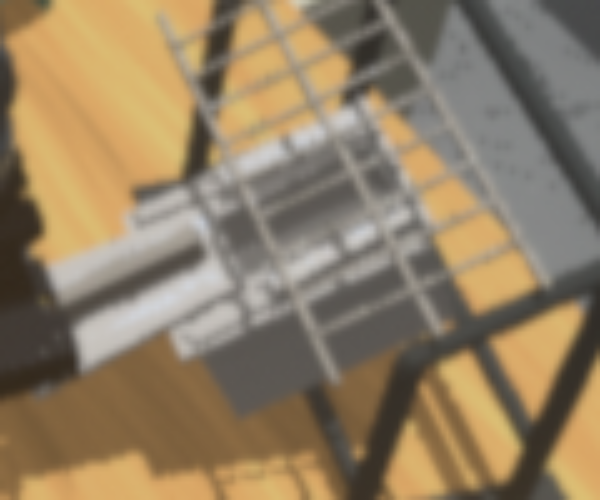

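The plate sits between the guides about 4 mm up. I'll lower it to contact.

step_arm(motion=[[[0,0,0,0.4,-0.1,-0.9,0],[0,0,0,0.8,-0.2,-1.8,0],[0,0,0,1.2,-0.3,-2.7,0],[0,0,0,1.2,-0.3,-2.7,0],[0,0,0,1.2,-0.3,-2.7,0]]])

```text
time_s: 11.27
position: [0.5306, -0.0724, 0.2567]
tcp_rot: [[0.17, -0.956, 0.239], [-0.042, 0.235, 0.971], [-0.985, -0.175, -0.001]]
force: [-0.5, -0.1, -1.1]
opening: 0.158
```

```bash
python3 -c "
from plan import *
lid()"
```

```text
t 11.2667 lid in tin mm [-29.4  -0.4   0.8] rotvec [-0.05 -0.09 -0.  ] F tin [-0.9 -0.2 -0.8] open 13.7
```

No contact yet; h is about 0.8 mm, inside the lips' 0-4.5 mm window. I'll slide up.

step_arm(motion=[[[0,0,0,4.4,-1.1,2.1,0],[0,0,0,8.8,-2.2,4.2,0],[0,0,0,13.2,-3.2,6.3,0],[0,0,0,17.6,-4.3,8.5,0],[0,0,0,22,-5.4,10.6,0],[0,0,0,26.4,-6.5,12.7,0],[0,0,0,30.8,-7.6,14.8,0],[0,0,0,35.2,-8.6,16.9,0],[0,0,0,35.2,-8.6,16.9,0],[0,0,0,35.2,-8.6,16.9,0]]])

```text
time_s: 12.1
position: [0.5661, -0.0811, 0.2738]
tcp_rot: [[0.17, -0.956, 0.239], [-0.042, 0.235, 0.971], [-0.985, -0.175, -0.001]]
force: [0.4, -0.6, -0.6]
opening: 0.157
```

```bash
python3 -c "
from plan import *
lid()
c=bot.capture('top');np.savez('top5.npz',**c);q=(world(c)-O)@RT*1000
m=(q[...,0]>5)&(q[...,0]<55)&(abs(q[...,1])<30)&(abs(q[...,1])>10)&(q[...,2]>0)&(q[...,2]<20);P=q[m]
print(len(P),np.median(P[:,2]),np.polyfit(P[:,0],P[:,2],1))
"
```

```text
t 12.1 lid in tin mm [10.9 -0.3  0.9] rotvec [-0.06 -0.12  0.  ] F tin [ 0.2 -0.4 -0.8] open 13.7
172 7.657719197614142 [0.01084787 7.32868332]
```

The narrow end is now under the lips (about 86 mm up) with no resistance. I'll continue.

step_arm(motion=[[[0,0,0,4.4,-1.1,2.1,0],[0,0,0,8.8,-2.2,4.2,0],[0,0,0,13.2,-3.2,6.3,0],[0,0,0,17.6,-4.3,8.5,0],[0,0,0,22,-5.4,10.6,0],[0,0,0,26.4,-6.5,12.7,0],[0,0,0,30.8,-7.6,14.8,0],[0,0,0,35.2,-8.6,16.9,0],[0,0,0,39.6,-9.7,19,0],[0,0,0,44,-10.8,21.2,0],[0,0,0,44,-10.8,21.2,0]]])

```text
time_s: 13.07
position: [0.6109, -0.092, 0.2955]
tcp_rot: [[0.172, -0.956, 0.239], [-0.043, 0.235, 0.971], [-0.984, -0.177, -0.0]]
force: [0.3, -0.9, -1.3]
opening: 0.16
```

```bash
python3 -c "
from plan import *
lid()"
```

```text
t 13.0667 lid in tin mm [62.2 -0.2  1.1] rotvec [-0.05 -0.21 -0.  ] F tin [-0.1 -0.8 -1.4] open 13.9
```

step_arm(motion=[[[0,0,0,2,-0.5,0.6,0],[0,0,0,4,-1,1.5,0],[0,0,0,6,-1.5,2.4,0],[0,0,0,8,-2,3.4,0],[0,0,0,8,-2,3.4,0],[0,0,0,8,-2,3.4,0]]])

```text
time_s: 13.57
position: [0.6177, -0.0933, 0.2982]
tcp_rot: [[0.169, -0.956, 0.239], [-0.041, 0.235, 0.971], [-0.985, -0.174, 0.0]]
force: [-0.4, 3.5, -0.8]
opening: 0.159
```

```bash
python3 -c "
from plan import *
lid()"
```

```text
t 13.5667 lid in tin mm [69.   0.3  0.5] rotvec [-0.01 -0.05 -0.01] F tin [-1.5  3.3 -0.2] open 13.8
```

The right guide touches (+3.3 N sideways). I'll ease about 1 mm left and advance.

step_arm(motion=[[[0,0,0,0.2,1,0,0],[0,0,0,1,0.8,0.4,0],[0,0,0,2,0.5,0.8,0],[0,0,0,2.9,0.3,1.3,0],[0,0,0,2.9,0.3,1.3,0],[0,0,0,2.9,0.3,1.3,0]]])

```text
time_s: 14.07
position: [0.6209, -0.0936, 0.2997]
tcp_rot: [[0.17, -0.956, 0.239], [-0.043, 0.235, 0.971], [-0.984, -0.176, -0.001]]
force: [-0.0, 1.3, -0.7]
opening: 0.158
```

```bash
python3 -c "
from plan import *
lid()"
```

```text
t 14.0667 lid in tin mm [72.9  0.6  0.6] rotvec [-0.06 -0.14 -0.  ] F tin [-0.6  1.2 -0.5] open 13.7
```

step_arm(motion=[[[0,0,0,0.9,0,0.3,0],[0,0,0,1.8,-0.2,0.7,0],[0,0,0,2.7,-0.4,1.1,0],[0,0,0,2.7,-0.4,1.1,0],[0,0,0,2.7,-0.4,1.1,0]]])

```text
time_s: 14.48
position: [0.622, -0.0938, 0.2999]
tcp_rot: [[0.165, -0.957, 0.239], [-0.041, 0.235, 0.971], [-0.985, -0.17, -0.001]]
force: [-5.6, 0.7, -1.2]
opening: 0.156
```

```bash
python3 -c "
from plan import *
lid()"
```

```text
t 14.4833 lid in tin mm [72.9  0.7  0.1] rotvec [-0.07  0.21  0.02] F tin [-5.6 -0.6  1.3] open 13.6
```

Wedging begins (-5.6 N along the way). I'll push further in small steps.

step_arm(motion=[[[0,0,0,0.9,-0.2,0.4,0],[0,0,0,1.8,-0.4,0.8,0],[0,0,0,2.6,-0.6,1.2,0],[0,0,0,2.6,-0.6,1.2,0],[0,0,0,2.6,-0.6,1.2,0]]])

```text
time_s: 14.9
position: [0.623, -0.0941, 0.3001]
tcp_rot: [[0.159, -0.958, 0.238], [-0.04, 0.235, 0.971], [-0.987, -0.164, -0.001]]
force: [-9.1, 0.3, -1.2]
opening: 0.155
```

```bash
python3 -c "
from plan import *
lid()"
```

```text
t 14.9 lid in tin mm [72.8  0.7 -0.4] rotvec [-0.07  0.56  0.04] F tin [-8.5 -1.9  2.7] open 13.5
```

step_arm(motion=[[[0,0,0,1.8,-0.4,0.8,0],[0,0,0,3.5,-0.8,1.7,0],[0,0,0,5.3,-1.3,2.5,0],[0,0,0,5.3,-1.3,2.5,0],[0,0,0,5.3,-1.3,2.5,0]]])

```text
time_s: 15.32
position: [0.6254, -0.0946, 0.3005]
tcp_rot: [[0.147, -0.96, 0.238], [-0.037, 0.235, 0.971], [-0.988, -0.151, -0.001]]
force: [-16.8, 0.6, -2.1]
opening: 0.158
```

```bash
python3 -c "
from plan import *
lid()
for n in ['top','side']:
    c=bot.capture(n);q=(world(c)-O)@RT*1000;np.savez(n+'6.npz',**c)
    k=(q[...,0]>5)&(q[...,0]<50)&(abs(q[...,1])<31)&(abs(q[...,1])>12)&(abs(q[...,2]-6)<8);P=q[k];print(n,len(P),np.polyfit(P[:,0],P[:,2],1))
    r=(q[...,0]>60)&(q[...,0]<150)&(abs(q[...,1])<15)&(q[...,2]>24)&(q[...,2]<36);print('rib front',np.percentile(q[r][:,0],[97,100]),np.median(q[r][:,1]),len(q[r]))
cv2.imwrite('pics/side6.png',cv2.resize(c['frame'][130:250,280:400],None,fx=5,fy=5)[:,:,::-1])
"
```

```text
t 15.3167 lid in tin mm [72.8  0.7 -1.5] rotvec [-0.05  1.27  0.07] F tin [-15.8  -3.4   5. ] open 13.8Traceback (most recent call last):
  File "<string>", line 6, in <module>
    k=(q[...,0]>5)&(q[...,0]<50)&(abs(q[...,1])<31)&(abs(q[...,1])>12)&(abs(q[...,2]-6)<8);P=q[k];print(n,len(P),np.polyfit(P[:,0],P[:,2],1))
                                                                                                                 ~~~~~~~~~~^^^^^^^^^^^^^^^^^
    raise TypeError("expected non-empty vector for x")
TypeError: expected non-empty vector for x
```

```bash
python3 -c "
from plan import *
for n in ['top','side']:
    c=bot.capture(n);q=(world(c)-O)@RT*1000;np.savez(n+'6.npz',**c)
    r=(q[...,0]>60)&(q[...,0]<150)&(abs(q[...,1])<15)&(q[...,2]>22)&(q[...,2]<36);P=q[r];print(n,len(P))
    if len(P): print('rib front',np.percentile(P[:,0],[97,100]),np.median(P[:,1]))
    r=(q[...,0]>100)&(q[...,0]<158)&(abs(q[...,1])<22)&(q[...,2]>1)&(q[...,2]<12);P=q[r]
    if len(P): print('plate front',len(P),np.percentile(P[:,0],[90,97,100]))
    cr=c['frame'][130:250,280:400] if n=='side' else c['frame'][80:200,220:360]
    cv2.imwrite(f'pics/{n}6.png',cv2.resize(cr,None,fx=5,fy=5)[:,:,::-1])
"
```

```text
top 26
rib front [135.39339889 135.94870936] 2.7177217600447863
plate front 133 [147.01869705 148.95828801 157.98159966]
side 76
rib front [126.2296354  134.37805568] -1.2995543411624504
plate front 93 [152.95745346 156.25604364 157.34447651]
```

View pics/side6.png

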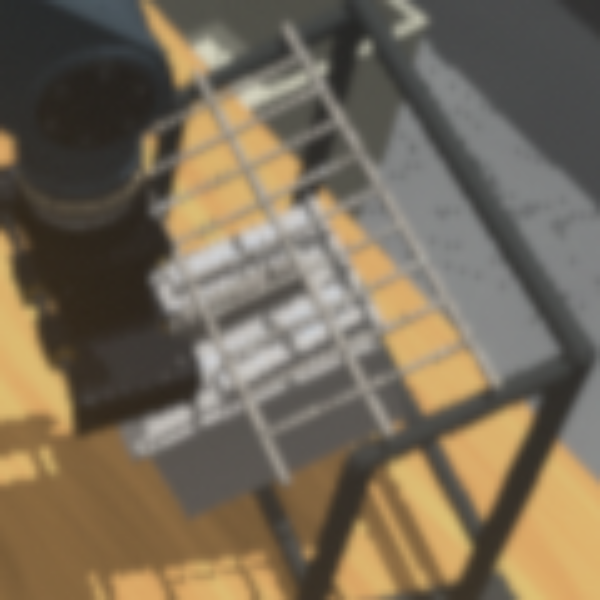

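View pics/top6.png

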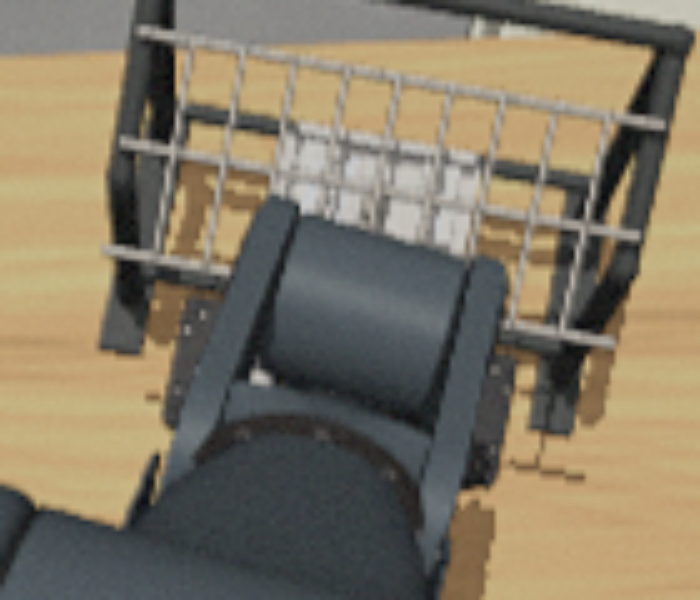

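The rib front is at about 136 mm and the plate front at about 149 mm, against 137 and 150 expected at home, within calibration. The lid has not moved under 16 N. I'll give one last slightly firmer push, relax the stored push, then open.

step_arm(motion=[[[0,0,0,1.8,-0.4,0.8,0],[0,0,0,3.5,-0.8,1.7,0],[0,0,0,3.5,-0.8,1.7,0],[0,0,0,3.5,-0.8,1.7,0]]])

```text
time_s: 15.8
position: [0.6269, -0.095, 0.3008]
tcp_rot: [[0.139, -0.961, 0.237], [-0.035, 0.235, 0.971], [-0.99, -0.143, -0.001]]
force: [-20.1, 0.5, -3.4]
opening: 0.156
```

```bash
python3 -c "
from plan import *
lid()"
```

```text
t 15.8 lid in tin mm [72.8  0.8 -2.1] rotvec [-0.04  1.74  0.09] F tin [-19.2  -4.3   5.2] open 13.6
```

step_arm(motion=[[[0,0,0,-3,0.7,-1.4,0],[0,0,0,-6,1.5,-2.8,0],[0,0,0,-9,2.2,-4.2,0],[0,0,0,-9,2.2,-4.2,0],[0,0,0,-9,2.2,-4.2,0]]])

```text
time_s: 16.22
position: [0.6233, -0.0942, 0.3002]
tcp_rot: [[0.16, -0.958, 0.238], [-0.04, 0.235, 0.971], [-0.986, -0.165, -0.001]]
force: [-6.5, -0.4, -3.1]
opening: 0.159
```

```bash
python3 -c "
from plan import *
lid()"
```

```text
t 16.2167 lid in tin mm [73.4  0.7 -0.4] rotvec [-0.07  0.48  0.03] F tin [-7.  -2.  -0.2] open 13.8
```

step_arm(motion=[[[0,0,0,-4,1,-1.5,0],[0,0,0,-4,1,-1.5,0],[0,0,0,-4,1,-1.5,40],[0,0,0,-4,1,-1.5,40],[0,0,0,-4,1,-1.5,40],[0,0,0,-4,1,-1.5,40],[0,0,0,-8,2,7,40],[0,0,0,-12,3,16,40],[0,0,0,-20,5,34,40],[0,0,0,-30,7,52,40],[0,0,0,-60,14,60,40],[0,0,0,-95,22,60,40]]])

```text
time_s: 17.22
position: [0.532, -0.0729, 0.3655]
tcp_rot: [[0.179, -0.954, 0.239], [-0.046, 0.234, 0.971], [-0.983, -0.185, -0.002]]
force: [-0.4, -0.3, 0.2]
opening: 0.455
```

step_arm(motion=[[[0,0,0,-20,25,20,40],[0,0,0,-40,60,40,40],[0,0,0,-40,100,40,40],[0,0,0,-40,140,40,40],[0,0,0,-40,180,40,40],[0,0,0,-40,220,40,40],[0,0,0,-40,260,40,40],[0,0,0,-40,260,40,40],[0,0,0,-40,260,40,40]]])

```text
time_s: 17.97
position: [0.49, 0.1897, 0.403]
tcp_rot: [[0.172, -0.957, 0.234], [-0.041, 0.23, 0.972], [-0.984, -0.177, -0.0]]
force: [-0.5, -0.5, -0.6]
opening: 0.459
```

```bash
python3 -c "
from plan import *
st=now()[0];print(st['time_s'],st['position'],st['opening'])
for n in ['top','side']:
    c=bot.capture(n);q=(world(c)-O)@RT*1000;np.savez(n+'7.npz',**c)
    r=(q[...,0]>-40)&(q[...,0]<150)&(abs(q[...,1])<12)&(q[...,2]>22)&(q[...,2]<36);P=q[r];print(n,'rib x',len(P),np.percentile(P[:,0],[0,2,98,100]),np.polyfit(P[:,0],P[:,1],1))
    k=(q[...,0]>0)&(q[...,0]<145)&(abs(q[...,1])<24)&(abs(q[...,1])>11)&(abs(q[...,2]-6)<6);P=q[k];a=np.linalg.lstsq(np.c_[P[:,:2],np.ones(len(P))],P[:,2],rcond=None)[0];print('plate plane',a,len(P))
    r=(q[...,0]>100)&(q[...,0]<158)&(abs(q[...,1])<22)&(q[...,2]>1)&(q[...,2]<12);P=q[r];print('front',np.percentile(P[:,0],[90,97]))
    cr=c['frame'][130:250,280:400] if n=='side' else c['frame'][80:200,220:360]
    cv2.imwrite(f'pics/{n}7.png',cv2.resize(cr,None,fx=5,fy=5)[:,:,::-1]); cv2.imwrite(f'pics/{n}7f.png',c['frame'][:,:,::-1])
"
```

```text
17.9667 [0.48999503 0.189709   0.40298413] 0.4587176125080442
top rib x 194 [-17.05484444 -14.83528235 128.89087082 136.47200341] [0.00639463 0.63388863]
plate plane [-2.00967633e-03  5.33104638e-04  7.42237959e+00] 367
front [147.13285325 151.26316245]
side rib x 202 [-18.93918865 -16.03014579 126.11233047 134.39760088] [ 0.01880581 -3.86731596]
plate plane [-6.02581486e-04  2.89854689e-03  6.51435239e+00] 166
front [147.09452086 156.15534396]
```

View pics/side7.png

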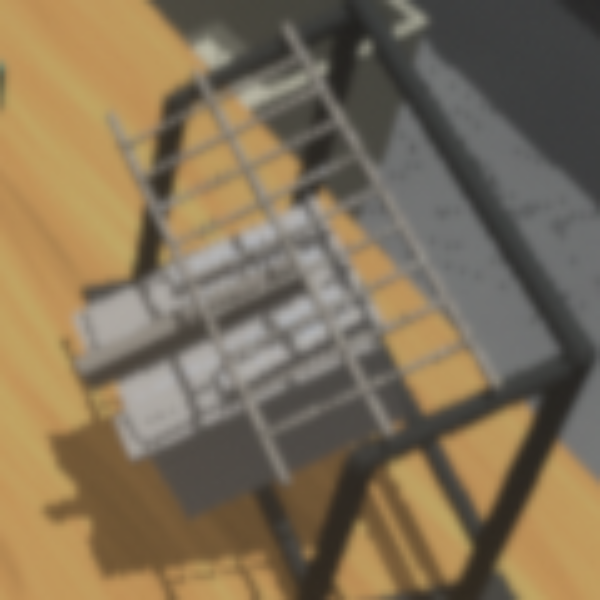

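View pics/top7.png

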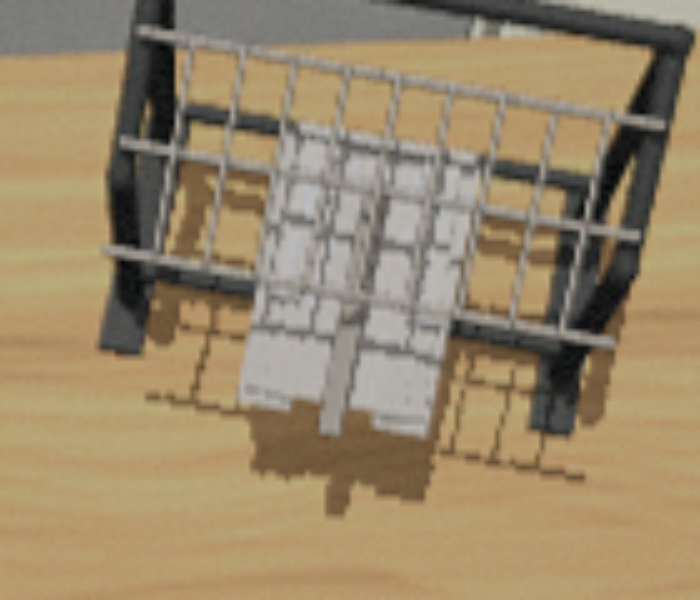

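View pics/side7f.png

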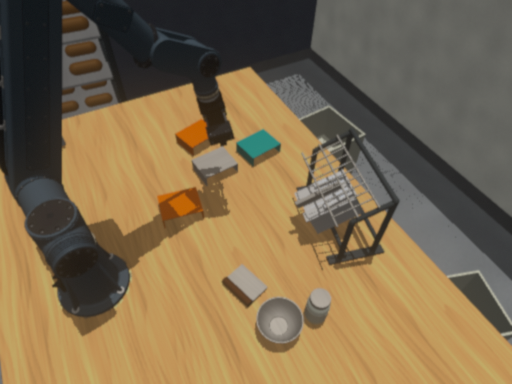

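The rib spans -17 to about 136.5 mm up the way; home means -17 to 137. The plate lies flat on the ledges, and the jar, bowl and scraper are where they started. I'm handing in.

```bash
python3 -c "
from rig import bot
print(bot.hand_in())"
```

```text
the job is handed in; nothing more can be done
None
```

The lid is wedged home in the tin and released, and I handed the job in at about 18 s of the 64 s allowed.

- **Drawing out:** I pulled the lid from the grey garage by the front of its rib, slid it flat onto the open bench and let go. I then gripped it by the tail.
- **Extra regrasp:** Holding the lid square would have put joint 5 close to its limit at the tin. While it still lay on the bench I let go once more and regrasped the tail with the tool leaned 15°.
- **Inserting:** I slid it narrow end first under the lips and the grid. It met the wedge and took a push of about 19 N without moving further. I eased off, opened the gripper and backed clear.
- **Last checks:** In the top view the rib runs from -17 to 136.5 mm up the way, against -17 to 137 at home. The plate lies parallel to the ledges and nothing touches the robot. The jar, bowl and scraper look to be in their starting places; I checked that by eye only.
- **Disagreements:** The arm's own readings put the lid at 73 mm up the way instead of 75. The side camera reads the rib's front end at 134 mm and its line 2 to 4 mm to the right. I put these down to calibration and tin-pose error, as the side camera showed a similar sideways offset for the tin itself.

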